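Load the curing unit and start it from its membrane keys

TASK

Run the next batch in the curing unit: open its drawer, lay the finished steel plate from the drawer flat in the blue tray, put every coated part that lies on the desk (bushing, sleeves, nut, block: whichever are there) into the drawer and slide the drawer fully home. Then press the blue program key firmly with the closed fingertips for about half a second, and after it press the green start key firmly and hold it for a good second, about 10 N each and never more than 30 N. Do not press the red stop key, and leave the other things on the desk where they are.

Things in the scene. Friction and masses are not known exactly. Their poses are not given: they have to be found in the camera images.
- cure_unit: white benchtop curing unit, 170 deep (x) x 240 wide (y) x 95 mm high, fixed to the desk; origin = centre of its underside; its front with the drawer faces its -x (the robot). On its top, near the front, a row of three membrane keys 55 mm apart: blue (left, +y), red (middle), green (right, -y)
- drawer (a joint): drawer of the unit: 0 = fully shut, 0.125 m = fully open, slides out along the unit's -x; about 1.5 N of friction, stays where it is left. It counts as home below 4 mm
- drawer_floor (a point): centre of the drawer's steel inner floor, moves with the drawer, axes as the unit's; floor 22 mm above the desk; clear inside 124 (x) x 190 mm (y); side and back walls 32 mm high over the floor, front panel reaches 87 mm above the desk. Fully open, the whole inside lies in front of the unit. Room inside the unit up to 61 mm above this floor
- drawer_handle (a point): middle of the drawer's handle, a steel bar 10 mm thick and 110 mm long (along the unit's y), 68 mm above the desk; 36 mm from the bar's axis to the grey front panel, so a 31 mm gap, 100 mm wide between its two end posts, open above and below: closed fingertips can hook into it from above
- program_key: blue membrane key on top of the unit, a 26 x 26 mm raised square, 3 mm proud of the unit's top; origin = centre of its upper face, 98 mm above the desk; it yields at most 1 mm (about 1 N to start, 4 N at its stop, rigid beyond) and registers from 5 N; press with the closed fingertips at about 8 to 15 N, never over 30 N
- start_key: green membrane key on top of the unit, a 26 x 26 mm raised square, 3 mm proud of the unit's top; origin = centre of its upper face, 98 mm above the desk; it yields at most 1 mm (about 1 N to start, 4 N at its stop, rigid beyond) and registers from 5 N; press with the closed fingertips at about 8 to 15 N, never over 30 N
- stop_key: red membrane key on top of the unit, a 26 x 26 mm raised square, 3 mm proud of the unit's top; origin = centre of its upper face, 98 mm above the desk; must not be pressed
- blue_tray: shallow blue metal tray, 100 (x) x 150 (y) x 18 mm, fixed; origin = centre of its underside, its floor 3 mm above the desk, walls 3 mm thick
- finished_plate: ground steel plate, 38 (x) x 58 (y) x 7 mm, 50 g; at first flat in the drawer; origin = centre of its underside
- tan_bushing: tan coated bushing, a ring 28 mm in diameter, 10 mm high, hole upright; origin = centre of its underside. Coated part, may be absent
- dark_sleeve_1: dark grey coated sleeve, 22 mm in diameter, 18 mm high, standing; origin = centre of its underside. Coated part, may be absent
- dark_sleeve_2: the same as dark_sleeve_1. Coated part, may be absent
- white_nut: white coated hexagon nut lying flat, 21 mm over corners (x), 18 mm over flats (y), 12 mm high; origin = centre of its underside. Coated part, may be absent
- zinc_block: pale zinc-plated block, 19 (x) x 20 (y) x 44 mm (z), standing on end; origin = centre of its underside. Coated part, may be absent
- clock: bystander: small white thermometer clock, leave alone
- marker: bystander: red and white marker pen, leave alone
- memory_stick: bystander: black memory stick, leave alone
- caliper_1: bystander: digital caliper, leave alone
Not all that is in view belongs to the job. Leave any orange look-alike of the zinc_block alone.

How it is judged:
By the outcome, as a careful person would: the job done as asked, in the order asked, and still so for the second after the job is handed in, with the robot touching nothing.
Of tan_bushing, dark_sleeve_1, dark_sleeve_2, white_nut, zinc_block only 3 to 5 are there at a start; the rules pass over those that are not, and their reading is None.
At some moment in a run one of tan_bushing, dark_sleeve_1, dark_sleeve_2, white_nut may be knocked a few centimetres aside while the robot is not near it.
Once in a run the grip may slacken for a moment while it holds something.
It also fails if it takes over 210 s, if anything falls off the work surface, if the arm or the gripper's body presses on something with over 40 N, if the wrist force passes 120 N, or if a joint passes its speed limit or range.

ROBOT

A 6-joint arm with a two-finger parallel gripper is mounted at the origin on a cart in front of the work surface, level with it; the furniture and walls round the work are solid. World frame = base frame: x ahead of the robot, y to its left, z up, the work surface at z = 0. Lengths are in m, angles in degrees, forces in N, time in s.
With the tool pointing down it reaches from about 0.4 to 0.825 m from the base axis. Payload 7 kg.
Tool frame: the origin (TCP) lies midway between the tips of the shut fingers; the grasp point (between the pads) lies 19 mm behind it; x points along the fingers, z is the direction in which the jaws open and shut, and the axes are right-handed (so a half turn about x gives the same grasp; the last joint's range is limited). The gripper opens to 88 mm and grips with 3 to 60 N. Pads are 19 mm wide; open, the fingers measure 130 mm over their backs; the gripper's body (78 mm by 193 mm) begins 47 mm behind the grasp point.
Start: joints at [-59.467, 20.546, 0.682, 0, -70.136, -16.507], TCP at [0.164, -0.655, 0.227] pointing down, gripper open.
Joint ranges: [-176.03, 176.03], [-82.01, 121.73], [-58.28, 71.71], [-173.87, 95.51], [-174.79, -0.11], [-173.66, 173.66]. Speed limits (degrees/s): [136.94, 136.94, 172.46, 180, 180, 180].

INTERFACE

Orientations are given as [roll, pitch, yaw] about the fixed x, y, z axes, in that order (R = Rz(yaw) Ry(pitch) Rx(roll)).
In Python, from plant import ctrl gives the robot as it stands. The module is installed in compiled form; this text tells all that it offers.
- The arm moves only by the tool servo_tool, never from a script. Its argument "deltas" is a list of rows, each a list of 3 entries, a list of its own where there are three numbers: the turn, a rotation vector about the tool's x, y, z in degrees, then the shift along the tool's x, y, z in cm, then the finger opening in cm, from 0 to 8.76. A call has 1 to 5 rows; each row is the pose to reach, as a shift and turn from the pose measured when the call began, along the tool's axes at that moment; what a row does not reach only later rows make up. A row lasts 1/10 s, in which the tool goes at most 50 mm and 8.59 degrees, less where a joint would pass 70% of its speed; a pose out of reach is approached as far as the arm can. A call with a gripper value outside its range is refused whole. The fingers move at their own pace and stop on an object; the grip force is fixed at half the most. Time passes only in rows, so rows that repeat a pose let the fingers close. It gives the time, the measured TCP pose, the force and the opening at its end, in the units of the state.
- ctrl.get_obs(): the state, without advancing time (a new reading comes with each control period).
- ctrl.snapshot(name): name is "side" or "top"; returns a dict with "image" (400x640x3 uint8, red, green, blue), "vertical_fov" (degrees; the focal length in pixels is half the picture's height over the tangent of half this angle, whatever the lens; pixels are square), "cx", "cy" (the principal point, pixels), "rvec" (rotation vector, rad) and "tvec" (3), from world to camera coordinates, as OpenCV has them. Camera axes: x right, y down, z forward; pixel columns grow to the right and rows downward; lengths in m; the calibration is good to about 2 mm. A picture is of the moment at which its call begins. There is no depth.
- ctrl.close_job(): hands the job in, once; it reports no verdict.
The state is a dict: "clock": time; "joint_pos": joint angles; "qvel": joint speeds; "tau": joint torques, N m; "tool_pos": TCP position; "orientation": TCP orientation; "force": force on the tool from outside, world axes, zero at the start; "moment": the same for the moment, N m; "opening": finger opening in m.
Only numpy, scipy, OpenCV 4.12 (cv2) and the standard library are available. Lean on these libraries where they do the work, as an engineer would, in place of code of your own. Each camera call takes 0.05 s, during which the arm holds its last target. There are 200 camera calls.

## Working session

There is one attempt and no reset: what is moved stays moved. The work goes in short steps, Python scripts to look and compute and a tool call to move; the robot and the scene stay as the last step left them, time stands still between calls to the robot, and variables do not carry over. Pictures are saved under pics/ and viewed, on a budget of 14 in all, crops included, one or two more only if the job needs it, and the job is handed in when it is done.

Besides the shell and the picture viewer there is one more tool, called in YAML: its name, and indented under it one key for each argument. servo_tool: Moves the arm, as the interface text tells. Its arguments: {"type":"object","properties":{"deltas":{"type":"array","items":{"type":"array"}}},"required":["deltas"]}

```bash
mkdir -p pics
cat > h.py <<'E'
import numpy as np, cv2, sys
from scipy.spatial.transform import Rotation as Ro
from plant import ctrl
def snap(cam,name=None,crop=None,scale=1):
    s=ctrl.snapshot(cam); im=s["image"][:,:,::-1]
    if name:
        o=im
        if crop: u0,v0,u1,v1=crop; o=im[v0:v1,u0:u1]
        if scale!=1: o=cv2.resize(o,None,fx=scale,fy=scale,interpolation=cv2.INTER_CUBIC)
        cv2.imwrite("pics/"+name+".png",o)
    return s
def cal(s):
    f=200/np.tan(np.radians(s["vertical_fov"])/2)
    K=np.array([[f,0,s["cx"]],[0,f,s["cy"]],[0,0,1]])
    return K,cv2.Rodrigues(np.array(s["rvec"],float))[0],np.array(s["tvec"],float).reshape(3)
def ray(s,u,v,z):
    K,R,t=cal(s); c=-R.T@t; d=R.T@np.linalg.inv(K)@[u,v,1]
    return c+d*(z-c[2])/d[2]
def proj(s,p):
    K,R,t=cal(s); q=K@(R@np.array(p,float)+t); return q[:2]/q[2]
def move(target,yaw=None):
    "deltas (tool axes, cm) to world target, pointing down; yaw = wanted world dir of jaw axis z (deg)"
    o=ctrl.get_obs(); R=Ro.from_euler('xyz',o["orientation"],degrees=True).as_matrix()
    d=R.T@(np.array(target)-o["tool_pos"])*100
    r=np.zeros(3)
    if yaw is not None:
        z=np.array([np.cos(np.radians(yaw)),np.sin(np.radians(yaw)),0]); 
        if z@R[:,2]<0: z=-z
        x=np.array([0,0,-1.]); T=np.column_stack([x,np.cross(z,x),z])
        r=Ro.from_matrix(R.T@T).as_rotvec(degrees=True)
    print("turn",r.round(2),"shift",d.round(2)); return r,d
E
python3 - <<'E'
from h import *
o=ctrl.get_obs(); print({k:np.round(v,3) for k,v in o.items()})
print(Ro.from_euler('xyz',o["orientation"],degrees=True).as_matrix().round(3))
for c in("top","side"):
    s=snap(c,c+"0"); K,R,t=cal(s); print(c,K[0,0],s["cx"],s["cy"],(-R.T@t).round(3),R.round(2).tolist())
E
```

```text
{'clock': np.float64(0.0), 'joint_pos': array([-5.9467e+01,  2.0591e+01,  6.3400e-01, -1.9000e-02, -7.0137e+01,
       -1.6507e+01]), 'qvel': array([ 0.002, -0.072, -0.013,  0.056, -0.103,  0.006]), 'tau': array([-1.0000e-03, -5.8271e+01,  2.9304e+01,  6.9970e+00,  7.0000e-03,
       -0.0000e+00]), 'tool_pos': array([ 0.163, -0.654,  0.226]), 'orientation': array([  5.827,  89.905, 109.846]), 'force': array([ 0.472, -0.357, -0.071]), 'moment': array([-0.052, -0.005,  0.024]), 'opening': np.float64(0.088)}
[[-0.001 -0.97  -0.242]
 [ 0.002 -0.242  0.97 ]
 [-1.     0.     0.002]]
top 366.9767767079595 322.14858392553174 198.24500875928612 [ 0.392 -0.035  1.093] [[0.01, -1.0, 0.03], [-0.99, -0.02, -0.17], [0.17, -0.03, -0.98]]
side 361.1198465643476 316.1924894538621 203.396431755745 [0.493 0.819 0.612] [[-0.99, -0.11, 0.0], [-0.06, 0.5, -0.86], [0.09, -0.86, -0.51]]
```

View pics/top0.png

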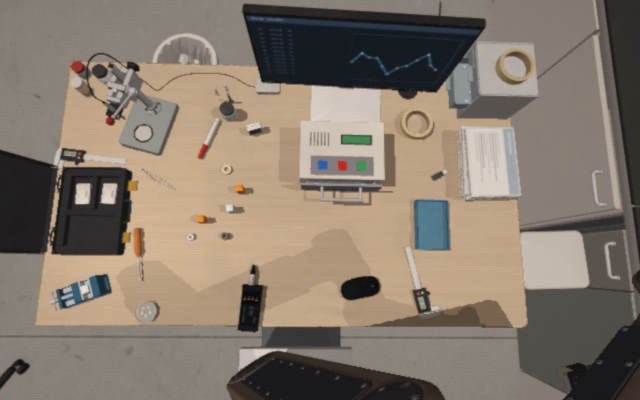

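View pics/side0.png

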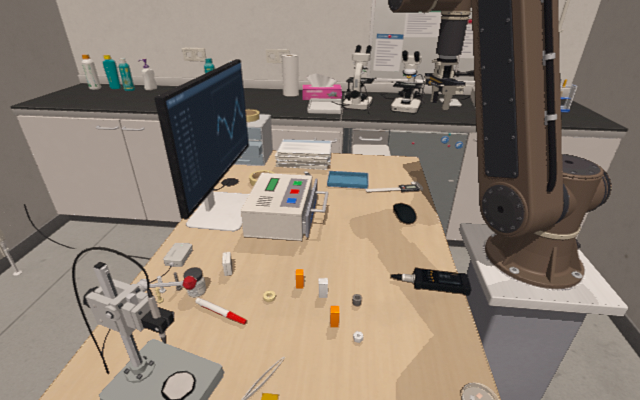

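The top view shows the unit at about (342,155), handle (342,198) and tray (432,225). The parts are the tan ring (227,169), pale block (230,208), white nut (191,237) and dark sleeve (224,236). The orange blocks at (239,188) and (201,218) are look-alikes. I'll confirm these in an enlarged crop.

Run:
```python
from h import *
s=snap("top"); im=s["image"][:,:,::-1]
a=cv2.resize(im[95:260,170:270],None,fx=4,fy=4,interpolation=cv2.INTER_CUBIC)[:600]
a=cv2.resize(im[110:255,175:265],None,fx=4,fy=4,interpolation=cv2.INTER_CUBIC)
b=cv2.resize(im[115:260,290:400],None,fx=4,fy=4,interpolation=cv2.INTER_CUBIC)
cv2.imwrite("pics/c1.png",np.hstack([a,b])); print(a.shape,b.shape)
for n,u,v,z in[("ring",227,169,.01),("block",230,208,.044),("nut",191,237,.012),("sleeve",224,236,.018),("blue",322.5,165.5,.098),("red",342,166,.098),("green",361.5,166.5,.098),("handle",342,200,.073),("tray",432,225,.01)]:
    print(n,ray(s,u,v,z).round(3))
```

```text
(580, 360, 3) (580, 440, 3)
ring [0.664 0.219 0.01 ]
block [0.541 0.196 0.044]
nut [0.459 0.311 0.012]
sleeve [0.463 0.215 0.018]
blue [ 0.657 -0.066  0.098]
red [ 0.657 -0.121  0.098]
green [ 0.656 -0.175  0.098]
handle [ 0.564 -0.123  0.073]
tray [ 0.504 -0.398  0.01 ]
```

View pics/c1.png

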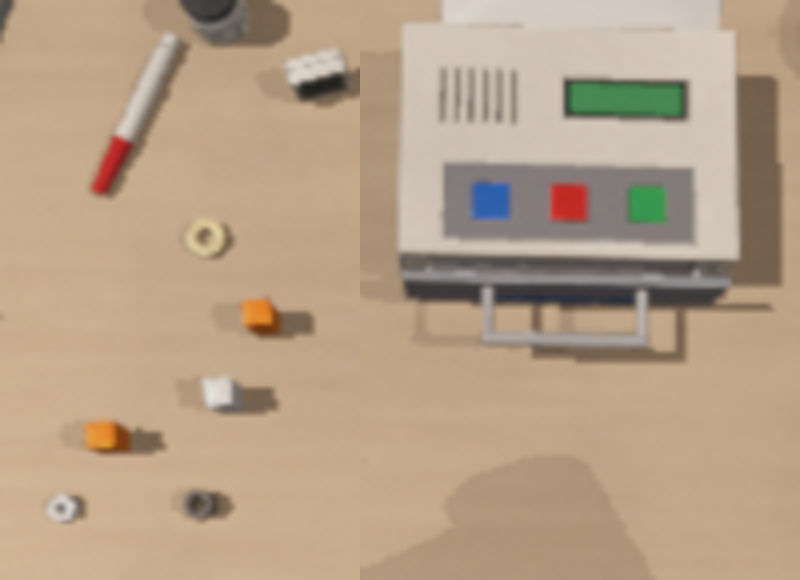

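Confirmed: orange cubes at crop (258,313) and (105,436), pale zinc block (218,390), ring (207,237), nut (63,508), one dark sleeve (202,503). No second sleeve is visible. Next I work out the unit's yaw and the handle pose.

Run:
```python
from h import *
s=snap("top"); im=cv2.cvtColor(s["image"],cv2.COLOR_RGB2HSV)
def blob(lo,hi,box,z):
    u0,v0,u1,v1=box; m=cv2.inRange(im[v0:v1,u0:u1],lo,hi); M=cv2.moments(m,True)
    u,v=M["m10"]/M["m00"]+u0,M["m01"]/M["m00"]+v0; p=ray(s,u,v,z); print(round(u,1),round(v,1),M["m00"],p.round(4)); return p
b=blob((105,130,80),(120,255,255),(312,158,333,173),.098)
g=blob((50,110,60),(80,255,255),(352,158,372,173),.098)
r=blob((0,150,80),(6,255,255),(332,158,352,173),.098)
d=b-g; print("len",np.linalg.norm(d),"yaw",np.degrees(np.arctan2(-d[0],d[1])))
for u,v in[(487,341),(646,343)]: print("handle end",ray(s,290+(u-360)/4,115+v/4,.073).round(4))
for u,v in[(400,248),(738,258),(402,25),(735,32)]: print("top corner",ray(s,290+(u-360)/4,115+v/4,.095).round(4))
move((.587,-.121,.2),90)
```

```text
322.4 164.6 66.0 [ 0.6598 -0.0656  0.098 ]
361.5 165.5 64.0 [ 0.6593 -0.1755  0.098 ]
341.8 165.1 77.0 [ 0.6594 -0.1201  0.098 ]
len 0.10987451810050675 yaw -0.28502507343503397
handle end [ 0.5629 -0.0657  0.073 ]
handle end [ 0.5632 -0.1782  0.073 ]
top corner [ 0.6238 -0.0038  0.095 ]
top corner [ 0.6209 -0.2403  0.095 ]
top corner [ 0.7872 -0.0019  0.095 ]
top corner [ 0.7875 -0.2413  0.095 ]
turn [ 1.402e+01  6.000e-02 -1.000e-02] shift [  2.64 -54.02  41.5 ]
```

servo_tool:
  deltas:
    - [[14, 0, 0], [0, -54, 41.5], 0]
    - [[14, 0, 0], [0, -54, 41.5], 0]
    - [[14, 0, 0], [0, -54, 41.5], 0]
    - [[14, 0, 0], [0, -54, 41.5], 0]
    - [[14, 0, 0], [0, -54, 41.5], 0]

```text
clock: 0.7
tool_pos: [0.3191, -0.4581, 0.2265]
orientation: [12.9, 89.9, 102.9]
force: [1.1, -0.2, 0.3]
opening: 0.0527
```

servo_tool:
  deltas:
    - [[0, 0, 0], [0, -26.5, 33.7], 0]
    - [[0, 0, 0], [0, -26.5, 33.7], 0]
    - [[0, 0, 0], [0, -26.5, 33.7], 0]
    - [[0, 0, 0], [0, -26.5, 33.7], 0]
    - [[0, 0, 0], [0, -26.5, 33.7], 0]

```text
clock: 1.2
tool_pos: [0.4735, -0.2612, 0.2269]
orientation: [-16.2, 89.9, 73.8]
force: [1.6, -1.0, 0.4]
opening: 0.0131
```

servo_tool:
  deltas:
    - [[0, 0, 0], [0, -11.4, 13.3], 0]
    - [[0, 0, 0], [0, -11.4, 13.3], 0]
    - [[0, 0, 0], [0, -11.4, 13.3], 0]
    - [[0, 0, 0], [0, -11.4, 13.3], 0]
    - [[0, 0, 0], [0, -11.4, 13.3], 0]

```text
clock: 1.7
tool_pos: [0.5894, -0.1254, 0.2262]
orientation: [18.0, 89.9, 108.2]
force: [0.4, -0.1, -0.2]
opening: -0.0
```

servo_tool:
  deltas:
    - [[0, 0, 0], [4, 0.5, 0.4], 0]
    - [[0, 0, 0], [8, 0.5, 0.4], 0]
    - [[0, 0, 0], [12, 0.5, 0.4], 0]
    - [[0, 0, 0], [14, 0.5, 0.4], 0]
    - [[0, 0, 0], [14, 0.5, 0.4], 0]

```text
clock: 2.2
tool_pos: [0.5816, -0.1218, 0.0829]
orientation: [83.7, 89.6, 173.9]
force: [-0.8, -1.0, 0.1]
opening: 0.0008
```

Run:
```python
from h import *
print(ctrl.get_obs()["tool_pos"]); snap("side","s1",(220,130,360,250),5)
```

```text
[ 0.58161025 -0.12177781  0.08294637]
```

View pics/s1.png

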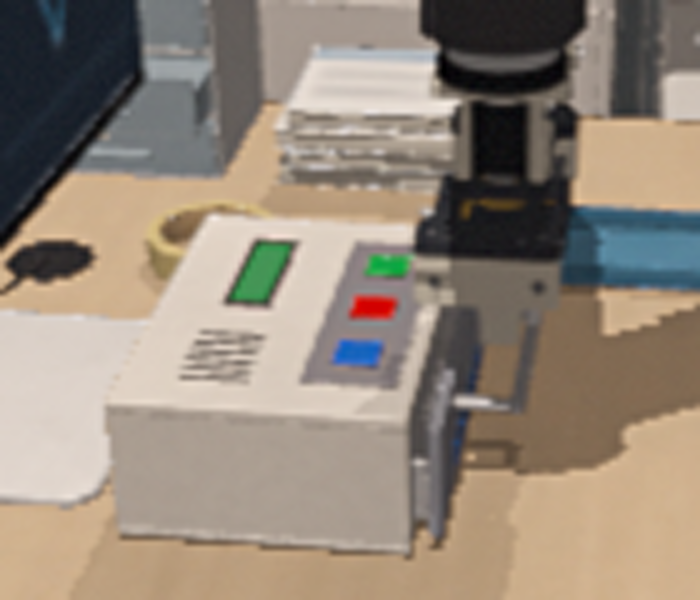

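The side view shows the closed fingertips (crop about (500,330)) just above the gap between the panel (460) and the bar (525). I lower into it.

servo_tool:
  deltas:
    - [[0, 0, 0], [1, -0.2, 0], 0]
    - [[0, 0, 0], [2, -0.2, 0], 0]
    - [[0, 0, 0], [2.6, -0.2, 0], 0]
    - [[0, 0, 0], [2.6, -0.2, 0], 0]

```text
clock: 2.65
tool_pos: [0.5846, -0.1218, 0.0585]
orientation: [84.1, 89.7, 174.2]
force: [-0.3, -0.7, -0.1]
opening: -0.0
```

servo_tool:
  deltas:
    - [[0, 0, 0], [0, 1, 0], 0]
    - [[0, 0, 0], [0, 2, 0], 0]
    - [[0, 0, 0], [0, 3.5, 0], 0]
    - [[0, 0, 0], [0, 5.5, 0], 0]
    - [[0, 0, 0], [0, 7, 0], 0]

```text
clock: 3.15
tool_pos: [0.5135, -0.1219, 0.0593]
orientation: [74.1, 89.8, 164.3]
force: [1.8, 0.2, -1.9]
opening: 0.0006
```

servo_tool:
  deltas:
    - [[0, 0, 0], [0.1, 1.5, 0], 0]
    - [[0, 0, 0], [0.1, 3, 0], 0]
    - [[0, 0, 0], [0.1, 4.5, 0], 0]
    - [[0, 0, 0], [0.1, 5.2, 0], 0]
    - [[0, 0, 0], [0.1, 5.6, 0], 0]

```text
clock: 3.65
tool_pos: [0.4672, -0.1209, 0.0611]
orientation: [-83.5, 89.0, 6.8]
force: [33.8, -5.2, -26.0]
opening: 0.0003
```

servo_tool:
  deltas:
    - [[0, 0, 0], [0, 0.3, 0], 0]
    - [[0, 0, 0], [0, 0.5, 0], 0]
    - [[0, 0, 0], [0, 0.5, 0], 0]

```text
clock: 3.95
tool_pos: [0.4675, -0.1203, 0.063]
orientation: [-85.0, 88.3, 5.5]
force: [13.4, -1.4, -7.3]
opening: 0.0005
```

servo_tool:
  deltas:
    - [[0, 0, 0], [0, -1, 0], 0]
    - [[0, 0, 0], [-2, -1, 0], 0]
    - [[0, 0, 0], [-7, -1, 0], 0]
    - [[0, 0, 0], [-12, -1, 0], 0]
    - [[0, 0, 0], [-15, 4, 10], 6]

```text
clock: 4.45
tool_pos: [0.455, -0.0798, 0.201]
orientation: [-87.2, 87.9, 3.0]
force: [1.4, 2.2, 0.6]
opening: 0.0044
```

servo_tool:
  deltas:
    - [[0, 0, 0], [0, 0, 12], 4.5]
    - [[0, 0, 0], [0, 0, 20], 4.5]
    - [[0, 0, 0], [0, 0, 25], 4.5]
    - [[0, 0, 0], [0, 0, 25], 4.5]

```text
clock: 4.85
tool_pos: [0.4528, 0.1237, 0.2013]
orientation: [-86.6, 87.9, 3.6]
force: [2.2, 0.6, 0.4]
opening: 0.0349
```

Run:
```python
from h import *
o=ctrl.get_obs();print(o["tool_pos"],o["opening"]); snap("top","t2",(280,120,400,265),4)
```

```text
[0.45283958 0.12370861 0.20134085] 0.03489970072725916
```

View pics/t2.png

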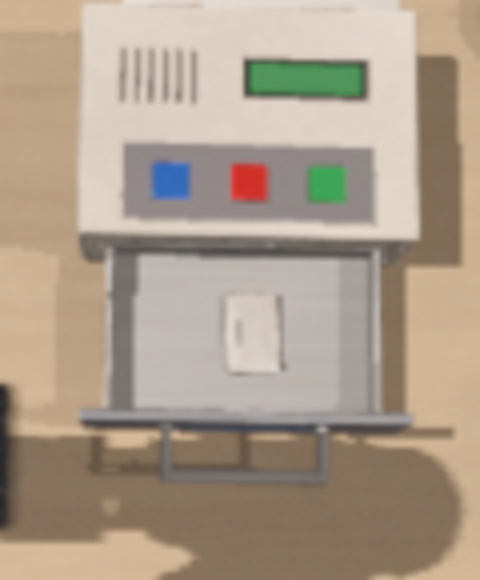

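The drawer is open. The plate at crop (252,333) has its long side along x, tilted about 3°; jaws along y will grip its 38 mm width.

Run:
```python
from h import *
s=ctrl.snapshot("top")
f=lambda u,v,z: ray(s,280+u/4-.5+.125,120+v/4-.375,z).round(4)
P=[f(*q,.029) for q in[(223,294),(281,294),(284,373),(227,373)]]
print(P,np.mean(P,0)); print("handle",f(245,478,.073),"drawer in back L/R",f(108,255,.054),f(380,255,.054),"panel top",f(80,410,.087),f(412,414,.087))
p=np.mean(P,0); move((p[0],p[1],.12),92); print(ctrl.get_obs()["joint_pos"])
```

```text
[array([ 0.5922, -0.1071,  0.029 ]), array([ 0.5929, -0.15  ,  0.029 ]), array([ 0.5341, -0.1521,  0.029 ]), array([ 0.5335, -0.1102,  0.029 ])] [ 0.563175 -0.12985   0.029   ]
handle [ 0.4544 -0.1199  0.073 ] drawer in back L/R [ 0.6148 -0.022   0.054 ] [ 0.6182 -0.2196  0.054 ] panel top [ 0.4987 -0.0051  0.087 ] [ 0.499  -0.2343  0.087 ]
turn [-1.52  0.1   2.1 ] shift [  8.44 -10.43 -25.76]
[  40.718842      0.77161949  -28.35837644    1.45638463  -59.19422773
 -130.96774229]
```

servo_tool:
  deltas:
    - [[-1.5, 0, 2], [0, -4, -5], 5.5]
    - [[-1.5, 0, 2], [0, -7, -10], 5.5]
    - [[-1.5, 0, 2], [2, -10.4, -15], 5.5]
    - [[-1.5, 0, 2], [5, -10.4, -20], 5.5]
    - [[-1.5, 0, 2], [8.4, -10.4, -25.8], 5.5]

```text
clock: 5.45
tool_pos: [0.5584, -0.0863, 0.1455]
orientation: [-49.7, 89.8, 42.3]
force: [0.4, 1.0, -0.8]
opening: 0.055
```

Run:
```python
from h import *
print(ctrl.get_obs()["tool_pos"]);move((.563,-.130,.0245),93)
```

```text
[ 0.5584475  -0.08630561  0.14554797]
turn [-1.01  0.1   0.12] shift [12.1  -0.28 -4.4 ]
```

servo_tool:
  deltas:
    - [[-1, 0, 0], [0, -0.4, -4.4], 5.5]
    - [[-1, 0, 0], [3, -0.4, -4.4], 5.5]
    - [[-1, 0, 0], [7, -0.4, -4.4], 5.5]
    - [[-1, 0, 0], [9, -0.4, -4.4], 5.5]
    - [[-1, 0, 0], [9, -0.4, -4.4], 5.5]

```text
clock: 5.95
tool_pos: [0.5609, -0.1306, 0.0524]
orientation: [69.1, 89.7, 162.0]
force: [-0.6, 0.6, -0.1]
opening: 0.0552
```

Run:
```python
from h import *
print(ctrl.get_obs()["tool_pos"]);move((.563,-.130,.0245),93)
```

```text
[ 0.5608902  -0.13060223  0.05241186]
turn [-0.09  0.11 -0.29] shift [ 2.79 -0.23  0.04]
```

servo_tool:
  deltas:
    - [[0, 0, 0], [1.5, -0.2, 0], 5.5]
    - [[0, 0, 0], [2.5, -0.2, 0], 5.5]
    - [[0, 0, 0], [2.75, -0.2, 0], 5.5]
    - [[0, 0, 0], [2.75, -0.2, 0], 3.0]
    - [[0, 0, 0], [2.75, -0.2, 0], 2.5]

```text
clock: 6.45
tool_pos: [0.5633, -0.1304, 0.0258]
orientation: [65.0, 89.8, 158.0]
force: [0.4, -0.9, 0.2]
opening: 0.0441
```

servo_tool:
  deltas:
    - [[0, 0, 0], [0, 0, 0], 2.5]
    - [[0, 0, 0], [0, 0, 0], 2.5]
    - [[0, 0, 0], [0, 0, 0], 2.5]

```text
clock: 6.75
tool_pos: [0.5636, -0.1303, 0.0264]
orientation: [59.1, 89.8, 152.0]
force: [-0.5, 0.8, 3.6]
opening: 0.037
```

servo_tool:
  deltas:
    - [[0, 0, 0], [0, 0, 0], 4.6]
    - [[0, 0, 0], [0.1, 0, 0], 4.6]
    - [[0, 0, 0], [0.35, 0, 0], 4.6]
    - [[0, 0, 0], [0.35, 0, 0], 2.5]
    - [[0, 0, 0], [0.35, 0, 0], 2.5]

```text
clock: 7.25
tool_pos: [0.5634, -0.1304, 0.0226]
orientation: [62.7, 89.8, 155.6]
force: [0.4, 1.3, -0.9]
opening: 0.0372
```

servo_tool:
  deltas:
    - [[0, 0, 0], [0, 0, 0], 2.5]
    - [[0, 0, 0], [0, 0, 0], 2.5]
    - [[0, 0, 0], [-2, 0, 0], 2.5]
    - [[0, 0, 0], [-6, 0, 0], 2.5]
    - [[0, 0, 0], [-10, 0, 0], 2.5]

```text
clock: 7.75
tool_pos: [0.563, -0.1306, 0.1231]
orientation: [73.3, 89.7, 166.3]
force: [1.1, -1.0, 0.6]
opening: 0.0373
```

servo_tool:
  deltas:
    - [[0, 0, 0], [0, 1, -4], 2.5]
    - [[0, 0, 0], [0, 3, -9], 2.5]
    - [[0, 0, 0], [0, 5, -14], 2.5]
    - [[0, 0, 0], [0, 6, -19], 2.5]
    - [[0, 0, 0], [0, 7.2, -24], 2.5]

```text
clock: 8.25
tool_pos: [0.5045, -0.3658, 0.1233]
orientation: [73.2, 89.7, 166.2]
force: [1.6, 0.6, 0.1]
opening: 0.0375
```

Run:
```python
from h import *
o=ctrl.get_obs();print(o["tool_pos"],o["opening"])
s=snap("top");im=cv2.cvtColor(s["image"],cv2.COLOR_RGB2HSV)[190:260,400:460]
m=cv2.inRange(im,(95,90,40),(112,255,200)); c=max(cv2.findContours(m,0,2)[0],key=cv2.contourArea)
r=cv2.minAreaRect(c);print(r,ray(s,r[0][0]+400,r[0][1]+190,.018))
move((.504,-.398,.06),90)
```

```text
[ 0.50450834 -0.36579382  0.12331954] 0.03751274576522744
((38.0, 49.0), (18.0, 20.0), 90.0) [ 0.46165883 -0.41138807  0.018     ]
turn [ 2.8  -0.   -0.38] shift [ 6.3  -0.03 -2.61]
```

servo_tool:
  deltas:
    - [[3, 0, 0], [1, 0, -2.8], 2.5]
    - [[3, 0, 0], [5, 0, -3], 2.5]
    - [[3, 0, 0], [8, 0, -3.1], 2.5]
    - [[3, 0, 0], [10, 0, -3.2], 2.5]
    - [[3, 0, 0], [10, 0, -3.2], 2.5]

```text
clock: 8.8
tool_pos: [0.5014, -0.4029, 0.0194]
orientation: [77.8, 89.3, 167.5]
force: [-0.0, -0.0, -1.0]
opening: 0.0371
```

Run:
```python
from h import *
o=ctrl.get_obs();print(o["tool_pos"],o["opening"]);move((.504,-.398,.005),90)
```

```text
[ 0.50137157 -0.40293222  0.01944046] 0.0371150741572028
turn [-0.26  0.15 -0.7 ] shift [ 1.44 -0.28  0.49]
```

servo_tool:
  deltas:
    - [[0, 0, -0.7], [0.5, -0.2, 0.3], 2.5]
    - [[0, 0, -0.7], [1, -0.2, 0.3], 2.5]
    - [[0, 0, -0.7], [1.4, -0.2, 0.3], 2.5]
    - [[0, 0, -0.7], [1.4, -0.2, 0.3], 2.5]

```text
clock: 9.2
tool_pos: [0.5034, -0.3998, 0.0057]
orientation: [-11.1, 89.9, 78.6]
force: [0.9, -0.7, -0.6]
opening: 0.0376
```

servo_tool:
  deltas:
    - [[0, 0, 0], [0, 0, 0], 4.5]
    - [[0, 0, 0], [0, 0, 0], 5.5]
    - [[0, 0, 0], [-1, 0, 0], 5.5]
    - [[0, 0, 0], [-6, 0, 0], 5.5]
    - [[0, 0, 0], [-11, 0, 0], 4.5]

```text
clock: 9.7
tool_pos: [0.5025, -0.3998, 0.1167]
orientation: [32.1, 89.8, 121.8]
force: [1.1, -1.3, 0.1]
opening: 0.0508
```

servo_tool:
  deltas:
    - [[0, 0, 0], [-4, 1, 5], 4.5]
    - [[0, 0, 0], [-8, 2, 10], 4.5]
    - [[0, 0, 0], [-8, 3, 15], 4.5]
    - [[0, 0, 0], [-8, 4, 20], 4.5]
    - [[0, 0, 0], [-8, 4, 25], 4.5]

```text
clock: 10.2
tool_pos: [0.4649, -0.1759, 0.1987]
orientation: [-18.9, 89.8, 70.8]
force: [1.4, 0.5, 1.0]
opening: 0.0452
```

Run:
```python
from h import *
o=ctrl.get_obs();print(o["tool_pos"],o["opening"]); s=snap("top"); im=s["image"][:,:,::-1]
f=lambda a,k:cv2.resize(a,None,fx=k,fy=k,interpolation=cv2.INTER_CUBIC)
cv2.imwrite("pics/t3.png",np.hstack([f(im[155:255,180:260],5),f(im[180:280,400:470],5)]))
```

```text
[ 0.46493569 -0.17590351  0.19874615] 0.0451832570835728
```

View pics/t3.png

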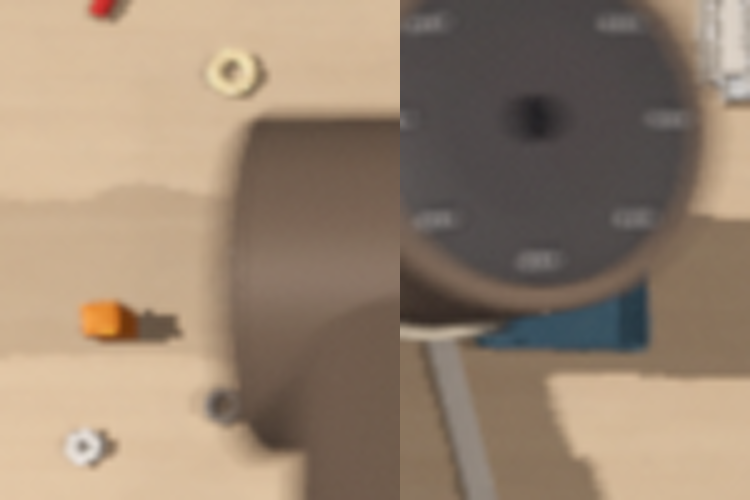

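The tray is hidden by the arm, so I'll check the plate later. The nut has moved to crop (84,447), px (196.8,244.4); the sleeve is at px (224.4,236) and the ring at (226.6,169.4). The nut comes first.

Run:
```python
from h import *
s=snap("top")
for n,u,v,z in[("ring",226.6,169.4,.010),("nut",196.6,244.2,.011),("sleeve",224,235.8,.017),("block",229.2,207.3,.044)]: print(n,ray(s,u-.4,v-.4,z).round(4))
p=ray(s,196.2,243.8,.011); move((p[0],p[1],.12),90)
```

```text
ring [0.6644 0.2212 0.01  ]
nut [0.4397 0.295  0.011 ]
sleeve [0.4645 0.2162 0.017 ]
block [0.5443 0.1997 0.044 ]
turn [0.04 0.23 0.1 ] shift [ 8.07  2.55 46.76]
```

servo_tool:
  deltas:
    - [[0, 0, 0], [0, 2, 5], 4.5]
    - [[0, 0, 0], [0, 2.6, 10], 4.5]
    - [[0, 0, 0], [0, 2.6, 15], 4.5]
    - [[0, 0, 0], [0, 2.6, 20], 4.5]
    - [[0, 0, 0], [0, 2.6, 25], 4.5]

```text
clock: 10.8
tool_pos: [0.4391, 0.0707, 0.2011]
orientation: [-36.4, 89.6, 53.7]
force: [2.9, -0.3, 0.7]
opening: 0.0456
```

servo_tool:
  deltas:
    - [[0, 0, 0], [0, 0, 5], 4.5]
    - [[0, 0, 0], [0, 0, 10], 4.5]
    - [[0, 0, 0], [0, 0, 15], 4.5]
    - [[0, 0, 0], [3, 0, 20], 4.5]
    - [[0, 0, 0], [6, 0, 22], 4.5]

```text
clock: 11.3
tool_pos: [0.4405, 0.2951, 0.1442]
orientation: [-39.2, 89.3, 50.9]
force: [0.5, -0.2, -0.5]
opening: 0.0449
```

Run:
```python
from h import *
o=ctrl.get_obs();print(o["tool_pos"],o["opening"],o["joint_pos"]);move((.4395,.295,.004),90)
```

```text
[0.44048055 0.29510212 0.14421268] 0.044944940402944736 [ 5.50680289e+01  1.06337812e+01 -2.46853122e+01  6.44573399e-02
 -5.39618482e+01 -1.44958970e+02]
turn [0.15 0.56 0.46] shift [14.02  0.21 -0.15]
```

servo_tool:
  deltas:
    - [[0, 0.5, 0.5], [4, 0, 0], 4.5]
    - [[0, 0.5, 0.5], [8, 0.1, 0], 4.5]
    - [[0, 0.5, 0.5], [11, 0.2, -0.1], 4.5]
    - [[0, 0.5, 0.5], [13, 0.2, -0.1], 4.5]
    - [[0, 0.5, 0.5], [14, 0.2, -0.1], 4.5]

```text
clock: 11.8
tool_pos: [0.4394, 0.2947, 0.0029]
orientation: [112.2, 89.9, -157.7]
force: [0.2, -0.7, 0.6]
opening: 0.0447
```

servo_tool:
  deltas:
    - [[0, 0, 0], [0.1, 0, 0], 1]
    - [[0, 0, 0], [0.1, 0, 0], 1]
    - [[0, 0, 0], [0.1, 0, 0], 1]
    - [[0, 0, 0], [0.1, 0, 0], 1]
    - [[0, 0, 0], [0.1, 0, 0], 1]

```text
clock: 12.3
tool_pos: [0.44, 0.2953, 0.003]
orientation: [41.1, 89.9, 131.2]
force: [-0.3, -0.7, 5.5]
opening: 0.0175
```

servo_tool:
  deltas:
    - [[0, 0, 0], [-2, 0, 0], 1]
    - [[0, 0, 0], [-6, 0, 0], 1]
    - [[0, 0, 0], [-10, 0, 0], 1]
    - [[0, 0, 0], [-13, 0, 0], 1]

```text
clock: 12.7
tool_pos: [0.4404, 0.2956, 0.1359]
orientation: [-21.1, 89.8, 69.0]
force: [0.4, 0.4, -0.7]
opening: 0.0176
```

Run:
```python
from h import *
o=ctrl.get_obs();print(o["tool_pos"],o["opening"]);move((.53,-.160,.13),90)
```

```text
[0.44040722 0.29559808 0.13590492] 0.017645275052153256
turn [0.17 0.15 0.06] shift [  0.48  -8.82 -45.59]
```

servo_tool:
  deltas:
    - [[0, 0, 0], [-1, -1, -5], 1]
    - [[0, 0, 0], [-1, -3, -10], 1]
    - [[0, 0, 0], [-1, -4.5, -15], 1]
    - [[0, 0, 0], [-1, -6, -20], 1]
    - [[0, 0, 0], [-1, -7.5, -25], 1]

```text
clock: 13.2
tool_pos: [0.5127, 0.0561, 0.1461]
orientation: [-34.3, 89.8, 55.9]
force: [1.0, 2.1, -0.1]
opening: 0.0173
```

servo_tool:
  deltas:
    - [[0, 0, 0], [0, -1, -5], 1]
    - [[0, 0, 0], [0, -1.3, -10], 1]
    - [[0, 0, 0], [0, -1.3, -15], 1]
    - [[0, 0, 0], [0, -1.3, -20], 1]
    - [[0, 0, 0], [2, -1.3, -20.6], 1]

```text
clock: 13.7
tool_pos: [0.5277, -0.1541, 0.1277]
orientation: [-70.3, 89.6, 19.7]
force: [-0.6, 1.2, -0.2]
opening: 0.0174
```

Run:
```python
from h import *
o=ctrl.get_obs();print(o["tool_pos"],o["opening"]);move((.53,-.160,.026),90)
```

```text
[ 0.52774944 -0.15406388  0.12771834] 0.01744607876320442
turn [0.02 0.15 0.41] shift [10.17 -0.15 -0.62]
```

servo_tool:
  deltas:
    - [[0, 0, 0], [3, -0.2, -0.6], 1]
    - [[0, 0, 0], [6, -0.2, -0.6], 1]
    - [[0, 0, 0], [8.5, -0.2, -0.6], 1]
    - [[0, 0, 0], [9.9, -0.2, -0.6], 1]
    - [[0, 0, 0], [9.9, -0.2, -0.6], 1]

```text
clock: 14.2
tool_pos: [0.5288, -0.1598, 0.0269]
orientation: [-50.8, 89.8, 39.1]
force: [-0.3, 0.3, 0.5]
opening: 0.0175
```

servo_tool:
  deltas:
    - [[0, 0, 0], [0, 0, 0], 3]
    - [[0, 0, 0], [0, 0, 0], 3.5]
    - [[0, 0, 0], [-3, 0, 0], 3.5]
    - [[0, 0, 0], [-8, 0, 0], 4]
    - [[0, 0, 0], [-12, 0, 0], 4.5]

```text
clock: 14.7
tool_pos: [0.5289, -0.1603, 0.1504]
orientation: [-68.5, 89.7, 21.5]
force: [1.9, -0.8, -0.1]
opening: 0.0423
```

Run:
```python
from h import *
o=ctrl.get_obs();print(o["tool_pos"],o["opening"]);move((.4645,.2155,.13),90)
```

```text
[ 0.52894694 -0.16026367  0.15035595] 0.04232757038303725
turn [0.02 0.13 0.32] shift [ 2.08  6.44 37.57]
```

Now the sleeve.

servo_tool:
  deltas:
    - [[0, 0, 0], [0, 1, 5], 4.5]
    - [[0, 0, 0], [0, 2, 10], 4.5]
    - [[0, 0, 0], [0, 3.5, 15], 4.5]
    - [[0, 0, 0], [0, 5, 20], 4.5]
    - [[0, 0, 0], [0, 6.4, 25], 4.5]

```text
clock: 15.2
tool_pos: [0.4666, 0.0837, 0.1521]
orientation: [-65.1, 89.5, 24.9]
force: [1.2, 1.6, -0.8]
opening: 0.0452
```

servo_tool:
  deltas:
    - [[0, 0, 0], [0, 0, 5], 4.5]
    - [[0, 0, 0], [0, 0, 10], 4.5]
    - [[0, 0, 0], [0, 0, 13], 4.5]
    - [[0, 0, 0], [3, 0, 13], 4.5]
    - [[0, 0, 0], [5, 0, 13], 4.5]

```text
clock: 15.7
tool_pos: [0.4668, 0.2156, 0.1029]
orientation: [-59.1, 89.4, 31.0]
force: [0.5, -0.1, 0.1]
opening: 0.0449
```

Run:
```python
from h import *
o=ctrl.get_obs();print(o["tool_pos"],o["opening"])
s=snap("side"); q=proj(s,(.4645,.2155,.009)); print(q)
cv2.imwrite("pics/s2.png",cv2.resize(s["image"][250:380,250:410,::-1],None,fx=4,fy=4))
move((.4645,.2155,.006),90)
```

```text
[0.46682525 0.21556461 0.10287361] 0.04492697984586324
[355.89981295 299.59518286]
turn [0.05 0.16 0.33] shift [9.37 0.13 0.15]
```

View pics/s2.png

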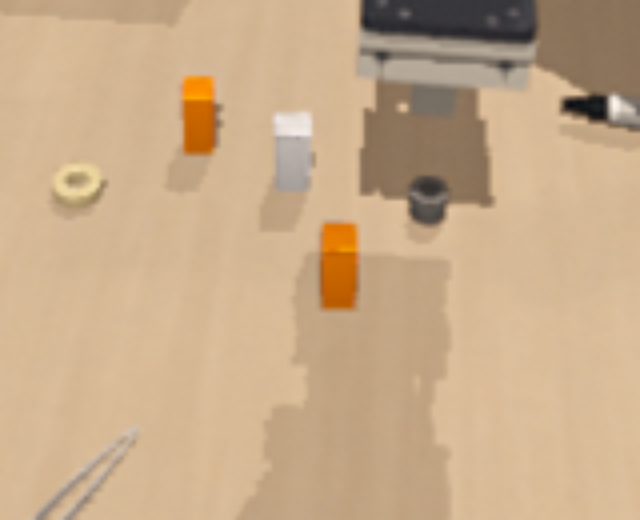

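The side view puts the sleeve at crop (428,200), px (357,300), which agrees with the prediction of (356,300). The ring (78,185) and block (293,150) haven't moved.

servo_tool:
  deltas:
    - [[0, 0, 0], [3, 0.1, 0.1], 4.5]
    - [[0, 0, 0], [6, 0.2, 0.1], 4.5]
    - [[0, 0, 0], [8.5, 0.2, 0.1], 4.5]
    - [[0, 0, 0], [9.5, 0.2, 0.1], 4.5]
    - [[0, 0, 0], [9.5, 0.2, 0.1], 2]

```text
clock: 16.25
tool_pos: [0.4637, 0.2148, 0.0046]
orientation: [-70.6, 89.7, 19.5]
force: [0.8, 0.5, 1.1]
opening: 0.0412
```

servo_tool:
  deltas:
    - [[0, 0, 0], [0, 0, 0], 1.2]
    - [[0, 0, 0], [0, 0, 0], 1.2]
    - [[0, 0, 0], [0, 0, 0], 1.2]
    - [[0, 0, 0], [0, 0, 0], 1.2]
    - [[0, 0, 0], [-1, 0, 0], 1.2]

```text
clock: 16.75
tool_pos: [0.4633, 0.2144, 0.0147]
orientation: [-75.3, 89.8, 14.8]
force: [0.0, -0.1, -0.3]
opening: 0.0201
```

servo_tool:
  deltas:
    - [[0, 0, 0], [-4, 0, 0], 1.2]
    - [[0, 0, 0], [-9, 0, 0], 1.2]
    - [[0, 0, 0], [-13, -1, -4], 1.2]
    - [[0, 0, 0], [-13, -3, -9], 1.2]
    - [[0, 0, 0], [-13, -5, -14], 1.2]

```text
clock: 17.25
tool_pos: [0.509, 0.0861, 0.1477]
orientation: [-66.9, 89.5, 23.3]
force: [1.8, 1.0, -0.2]
opening: 0.0209
```

Run:
```python
from h import *
o=ctrl.get_obs();print(o["tool_pos"],o["opening"]);move((.53,-.08,.13),90)
```

```text
[0.50896327 0.08608988 0.14774526] 0.020853427333581642
turn [0.17 0.21 0.49] shift [  1.73  -2.04 -16.62]
```

servo_tool:
  deltas:
    - [[0, 0, 0.5], [0, -1, -5], 1.2]
    - [[0, 0, 0.5], [0, -2, -10], 1.2]
    - [[0, 0, 0.5], [0, -2, -15], 1.2]
    - [[0, 0, 0.5], [2, -2, -16.6], 1.2]
    - [[0, 0, 0.5], [2, -2, -16.6], 1.2]

```text
clock: 17.75
tool_pos: [0.5276, -0.0824, 0.1259]
orientation: [42.6, 89.7, 132.6]
force: [0.1, -0.2, -0.6]
opening: 0.0202
```

Run:
```python
from h import *
o=ctrl.get_obs();print(o["tool_pos"],o["opening"]);move((.53,-.08,.028),90)
```

```text
[ 0.52764578 -0.08244103  0.12592588] 0.020214372111914552
turn [-0.08  0.21 -0.2 ] shift [ 9.79 -0.27  0.21]
```

servo_tool:
  deltas:
    - [[0, 0, 0], [3, -0.2, 0.2], 1.2]
    - [[0, 0, 0], [6, -0.2, 0.2], 1.2]
    - [[0, 0, 0], [8.5, -0.2, 0.2], 1.2]
    - [[0, 0, 0], [9.7, -0.2, 0.2], 1.2]
    - [[0, 0, 0], [9.7, -0.2, 0.2], 1.2]

```text
clock: 18.25
tool_pos: [0.5294, -0.0796, 0.0287]
orientation: [53.2, 89.7, 143.2]
force: [0.6, 0.2, 0.2]
opening: 0.0205
```

servo_tool:
  deltas:
    - [[0, 0, 0], [0, 0, 0], 3]
    - [[0, 0, 0], [0, 0, 0], 3.8]
    - [[0, 0, 0], [-3, 0, 0], 3.8]
    - [[0, 0, 0], [-8, 0, 0], 4]
    - [[0, 0, 0], [-13, 0, 0], 4.5]

```text
clock: 18.75
tool_pos: [0.5294, -0.0801, 0.1607]
orientation: [59.6, 89.7, 149.6]
force: [2.2, 0.4, 0.1]
opening: 0.0426
```

servo_tool:
  deltas:
    - [[0, 0, 0], [0, 0, 5], 4.5]
    - [[0, 0, 0], [0, 0, 10], 4.5]
    - [[0, 0, 0], [0, 0, 15], 4.5]
    - [[0, 0, 0], [0, -0.5, 20], 4.5]
    - [[0, 0, 0], [0, -1, 25], 4.5]

```text
clock: 19.25
tool_pos: [0.5393, 0.1716, 0.163]
orientation: [36.1, 89.7, 126.1]
force: [1.0, 0.2, -0.1]
opening: 0.0453
```

Run:
```python
from h import *
o=ctrl.get_obs();print(o["tool_pos"],o["opening"])
s=snap("side")
hsv=cv2.cvtColor(s["image"],cv2.COLOR_RGB2HSV)
for x in np.arange(.53,.556,.005): print(x,[proj(s,(x,y,.044)).round(1).tolist() for y in(.19,.2)])
print("ring pred",proj(s,(.664,.2205,.01)),"block base/top pred",proj(s,(.544,.199,0)),proj(s,(.544,.199,.044)))
move((.544,.199,.13),90)
```

```text
[0.53927701 0.17162368 0.16302088] 0.045289159265990024
0.53 [[328.4, 278.1], [328.0, 281.1]]
0.535 [[326.2, 277.9], [325.8, 280.9]]
0.54 [[324.0, 277.7], [323.6, 280.7]]
0.545 [[321.9, 277.6], [321.4, 280.5]]
0.55 [[319.7, 277.4], [319.3, 280.4]]
0.555 [[317.5, 277.2], [317.1, 280.2]]
ring pred [269.09673338 293.7639967 ] block base/top pred [321.68779149 294.45426429] [321.92344297 280.28003345]
turn [ 0.15  0.33 -0.07] shift [ 3.31 -0.3   2.12]
```

servo_tool:
  deltas:
    - [[0, 0, 0], [2, -0.2, 2.8], 4.5]
    - [[0, 0, 0], [6, -0.2, 2.8], 4.5]
    - [[0, 0, 0], [10, -0.2, 2.8], 4.5]
    - [[0, 0, 0], [13, -0.3, 2.8], 4.5]
    - [[0, 0, 0], [15, -0.3, 2.8], 4.5]

```text
clock: 19.8
tool_pos: [0.5431, 0.2063, 0.0116]
orientation: [26.2, 89.7, 116.3]
force: [-0.6, 0.3, 0.4]
opening: 0.0448
```

servo_tool:
  deltas:
    - [[0, 0, 0], [0, 0, 0], 1]
    - [[0, 0, 0], [0, 0, 0], 1]
    - [[0, 0, 0], [0, 0, 0], 1]
    - [[0, 0, 0], [0, 0, 0], 1]
    - [[0, 0, 0], [0, 0, 0], 1]

```text
clock: 20.3
tool_pos: [0.544, 0.2069, 0.0133]
orientation: [1.3, 89.6, 91.4]
force: [-1.4, 1.1, 6.0]
opening: 0.0182
```

servo_tool:
  deltas:
    - [[0, 0, 0], [-3, 0, 0], 1]
    - [[0, 0, 0], [-8, 0, 0], 1]
    - [[0, 0, 0], [-13, 0, 0], 1]
    - [[0, 0, 0], [-14, -1, -5], 1]
    - [[0, 0, 0], [-14, -2, -10], 1]

```text
clock: 20.8
tool_pos: [0.5653, 0.1096, 0.1565]
orientation: [-32.1, 89.4, 58.3]
force: [1.0, 0.2, -1.2]
opening: 0.0184
```

Run:
```python
from h import *
o=ctrl.get_obs();print(o["tool_pos"],o["opening"]);move((.573,-.160,.15),90)
```

```text
[0.56533338 0.10964655 0.15650924] 0.018432022904535578
turn [0.38 0.55 0.34] shift [  0.4   -0.59 -26.97]
```

servo_tool:
  deltas:
    - [[0.4, 0.5, 0.3], [0, -0.6, -5], 1]
    - [[0.4, 0.5, 0.3], [0, -0.6, -10], 1]
    - [[0.4, 0.5, 0.3], [0, -0.6, -15], 1]
    - [[0.4, 0.5, 0.3], [0, -0.6, -20], 1]
    - [[0.4, 0.5, 0.3], [0, -0.6, -25], 1]

```text
clock: 21.3
tool_pos: [0.5727, -0.1422, 0.1549]
orientation: [-60.8, 89.9, 29.2]
force: [0.7, 0.9, -0.2]
opening: 0.0186
```

Run:
```python
from h import *
o=ctrl.get_obs();print(o["tool_pos"],o["opening"]);move((.573,-.160,.037),90)
```

```text
[ 0.57273989 -0.14217204  0.15491323] 0.018556474881173547
turn [-0.01  0.06  0.12] shift [11.79 -0.   -1.8 ]
```

servo_tool:
  deltas:
    - [[0, 0, 0], [1, 0, -1.8], 1]
    - [[0, 0, 0], [5, 0, -1.8], 1]
    - [[0, 0, 0], [9, 0, -1.8], 1]
    - [[0, 0, 0], [10.5, 0, -1.8], 1]
    - [[0, 0, 0], [11.3, 0, -1.8], 1]

```text
clock: 21.8
tool_pos: [0.5719, -0.1602, 0.0404]
orientation: [18.8, 89.9, 108.8]
force: [0.1, -0.1, 0.2]
opening: 0.0184
```

servo_tool:
  deltas:
    - [[0, 0, 0], [0.2, 0, 0], 1]
    - [[0, 0, 0], [0.35, 0, 0], 1]
    - [[0, 0, 0], [0.35, 0, 0], 1]

```text
clock: 22.1
tool_pos: [0.5726, -0.1601, 0.0379]
orientation: [-50.3, 89.9, 39.7]
force: [-0.3, -0.1, -1.0]
opening: 0.0185
```

servo_tool:
  deltas:
    - [[0, 0, 0], [0.15, 0, 0], 1]
    - [[0, 0, 0], [0.25, 0, 0], 1]
    - [[0, 0, 0], [0.25, 0, 0], 2.5]
    - [[0, 0, 0], [0.25, 0, 0], 3.6]
    - [[0, 0, 0], [0.25, 0, 0], 3.6]

```text
clock: 22.6
tool_pos: [0.5727, -0.1601, 0.0355]
orientation: [-54.0, 89.9, 36.0]
force: [-0.0, -0.1, -0.3]
opening: 0.0338
```

servo_tool:
  deltas:
    - [[0, 0, 0], [-2, 0, 0], 3.6]
    - [[0, 0, 0], [-6, 0, 0], 3.6]
    - [[0, 0, 0], [-10, 0, 0], 4]
    - [[0, 0, 0], [-12, 0, 4], 5]
    - [[0, 0, 0], [-12, -1, 9], 5]

```text
clock: 23.1
tool_pos: [0.5837, -0.0717, 0.1598]
orientation: [-78.2, 89.5, 11.6]
force: [2.1, 0.6, -0.5]
opening: 0.0484
```

servo_tool:
  deltas:
    - [[0, 0, 0], [0, -1, 5], 5]
    - [[0, 0, 0], [0, -3, 10], 5]
    - [[0, 0, 0], [0, -5, 15], 5]
    - [[0, 0, 0], [0, -7, 20], 5]
    - [[0, 0, 0], [0, -8, 25], 5]

```text
clock: 23.6
tool_pos: [0.6622, 0.1669, 0.1608]
orientation: [-78.9, 89.5, 10.9]
force: [1.0, -0.9, 0.1]
opening: 0.0503
```

Run:
```python
from h import *
o=ctrl.get_obs();print(o["tool_pos"],o["opening"]);snap("top","t4",(180,120,460,260),2.8)
move((.664,.221,.12),90)
```

```text
[0.66215499 0.16693336 0.16075022] 0.050254340225015556
turn [-0.    0.15  0.55] shift [4.03 0.01 4.75]
```

View pics/t4.png

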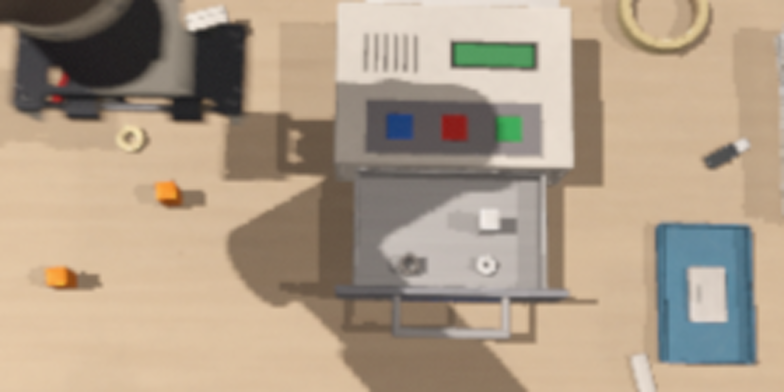

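The plate lies flat in the tray (crop (707,294)). The nut (486,265), sleeve (408,263) and block (489,219) are in the drawer. The ring is at (131,138), unmoved.

servo_tool:
  deltas:
    - [[0, 0, 0.5], [2, 0, 4.8], 5]
    - [[0, 0, 0.5], [6, 0, 5.2], 5]
    - [[0, 0, 0.5], [10, 0, 5.3], 5]
    - [[0, 0, 0.5], [13, 0, 5.3], 5]
    - [[0, 0, 0.5], [15.5, 0, 5.3], 5]

```text
clock: 24.15
tool_pos: [0.6642, 0.2267, 0.0029]
orientation: [36.9, 89.9, 126.9]
force: [-0.3, 1.2, 0.6]
opening: 0.0503
```

servo_tool:
  deltas:
    - [[0, 0, 0], [0, 0, 0], 1.5]
    - [[0, 0, 0], [0, 0, 0], 1.5]
    - [[0, 0, 0], [0, 0, 0], 1.5]
    - [[0, 0, 0], [0, 0, 0], 1.5]
    - [[0, 0, 0], [0, 0, 0], 1.5]

```text
clock: 24.65
tool_pos: [0.6644, 0.2267, 0.0034]
orientation: [13.8, 89.9, 103.8]
force: [0.3, 0.3, 0.0]
opening: 0.026
```

servo_tool:
  deltas:
    - [[0, 0, 0], [-3, 0, 0], 1.5]
    - [[0, 0, 0], [-8, 0, 0], 1.5]
    - [[0, 0, 0], [-13, 0, 0], 1.5]
    - [[0, 0, 0], [-15, 2, -5], 1.5]
    - [[0, 0, 0], [-15, 4, -10], 1.5]

```text
clock: 25.15
tool_pos: [0.6301, 0.1373, 0.1569]
orientation: [-51.6, 89.6, 38.5]
force: [0.4, -0.5, -1.1]
opening: 0.0256
```

servo_tool:
  deltas:
    - [[0, 0, 0], [0, 2, -5], 1.5]
    - [[0, 0, 0], [0, 4, -10], 1.5]
    - [[0, 0, 0], [0, 5, -15], 1.5]
    - [[0, 0, 0], [0, 5, -19], 1.5]
    - [[0, 0, 0], [0, 5, -20], 1.5]

```text
clock: 25.65
tool_pos: [0.5796, -0.0666, 0.1565]
orientation: [-55.4, 89.5, 34.6]
force: [-0.3, 1.0, -0.1]
opening: 0.0254
```

Run:
```python
from h import *
o=ctrl.get_obs();print(o["tool_pos"],o["opening"]);move((.573,-.080,.028),90)
```

```text
[ 0.57963787 -0.06658407  0.15647864] 0.02538019288473708
turn [-0.03  0.27  0.39] shift [12.84  0.75 -1.4 ]
```

servo_tool:
  deltas:
    - [[0, 0, 0], [2, 0.7, -1.4], 1.5]
    - [[0, 0, 0], [6, 0.8, -1.4], 1.5]
    - [[0, 0, 0], [10, 0.8, -1.4], 1.5]
    - [[0, 0, 0], [12.8, 0.8, -1.4], 1.5]
    - [[0, 0, 0], [12.8, 0.8, -1.4], 1.5]

```text
clock: 26.15
tool_pos: [0.5703, -0.0801, 0.0253]
orientation: [-15.2, 89.8, 74.7]
force: [-0.2, -0.2, 0.6]
opening: 0.0265
```

servo_tool:
  deltas:
    - [[0, 0, 0], [0, 0, 0], 3]
    - [[0, 0, 0], [0, 0, 0], 4]
    - [[0, 0, 0], [-3, 0, 0], 4]
    - [[0, 0, 0], [-8, 0, 0], 4]
    - [[0, 0, 0], [-13, 0, 0], 2]

```text
clock: 26.65
tool_pos: [0.57, -0.0806, 0.1583]
orientation: [-25.7, 89.7, 64.2]
force: [2.2, -0.1, 0.2]
opening: 0.036
```

Run:
```python
from h import *
o=ctrl.get_obs();print(o["tool_pos"],o["opening"]);move((.425,-.120,.16),90)
```

```text
[ 0.56999252 -0.08061667  0.15830624] 0.03597651188778538
turn [-0.04  0.23  0.11] shift [-0.21 14.5  -3.95]
```

servo_tool:
  deltas:
    - [[0, 0, 0], [0, 5, -1], 0]
    - [[0, 0, 0], [0, 10, -3], 0]
    - [[0, 0, 0], [0, 14.8, -4], 0]
    - [[0, 0, 0], [0, 14.8, -4], 0]
    - [[0, 0, 0], [0, 14.8, -4], 0]

```text
clock: 27.15
tool_pos: [0.4218, -0.1207, 0.1601]
orientation: [-55.7, 89.5, 34.3]
force: [0.6, 0.1, 0.3]
opening: 0.0011
```

Run:
```python
from h import *
o=ctrl.get_obs();print(o["tool_pos"],o["opening"]);s=snap("top");im=s["image"][:,:,::-1]
f=lambda a,k:cv2.resize(a,None,fx=k,fy=k,interpolation=cv2.INTER_CUBIC)
t=snap("side")["image"][:,:,::-1]
cv2.imwrite("pics/t5.png",np.hstack([f(im[140:260,295:395],4),f(t[160:280,230:330],4)]))
move((.425,-.120,.056),90)
```

```text
[ 0.42178651 -0.12071017  0.16012619] 0.0011168588020772263
turn [-0.02  0.24  0.31] shift [ 1.034e+01 -1.000e-01 -1.000e-02]
```

View pics/t5.png

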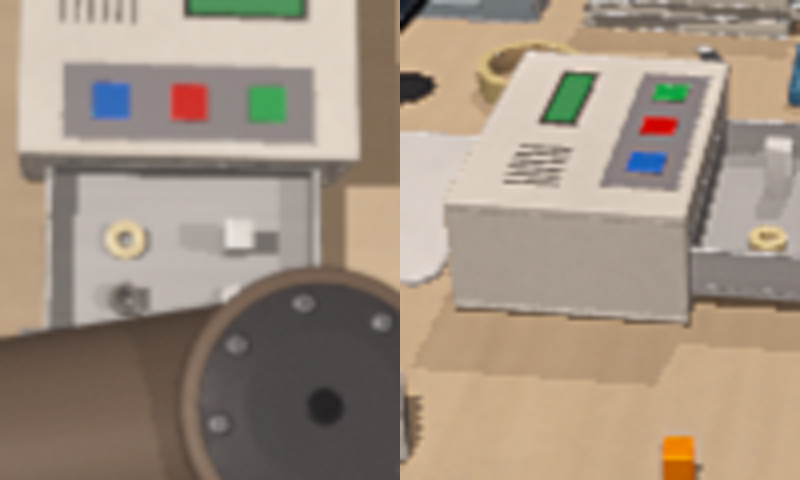

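All four parts are in the drawer: ring (125,240), block standing (238,237), sleeve (125,297), nut (232,293). I lower in front of the bar and push it home gently.

servo_tool:
  deltas:
    - [[0, 0.2, 0.3], [3, 0, 0], 0]
    - [[0, 0.2, 0.3], [6, 0, 0], 0]
    - [[0, 0.2, 0.3], [9, 0, 0], 0]
    - [[0, 0.2, 0.3], [10.4, 0, 0], 0]
    - [[0, 0.2, 0.3], [10.4, 0, 0], 0]

```text
clock: 27.75
tool_pos: [0.4239, -0.1197, 0.0535]
orientation: [90.0, 89.8, -180.0]
force: [-0.6, 0.1, 0.1]
opening: 0.0002
```

servo_tool:
  deltas:
    - [[0, 0, 0], [0, -0.5, 0], 0]
    - [[0, 0, 0], [0, -1, 0], 0]
    - [[0, 0, 0], [0, -1.5, 0], 0]
    - [[0, 0, 0], [0, -2.2, 0], 0]
    - [[0, 0, 0], [0, -3, 0], 0]

```text
clock: 28.25
tool_pos: [0.4543, -0.1197, 0.0538]
orientation: [88.6, 89.8, 178.6]
force: [-1.8, 1.2, 1.5]
opening: 0.0005
```

servo_tool:
  deltas:
    - [[0, 0, 0], [0, -1, 0], 0]
    - [[0, 0, 0], [0, -2, 0], 0]
    - [[0, 0, 0], [0, -3, 0], 0]
    - [[0, 0, 0], [0, -4, 0], 0]
    - [[0, 0, 0], [0, -5, 0], 0]

```text
clock: 28.75
tool_pos: [0.5052, -0.1199, 0.0535]
orientation: [90.9, 89.8, -179.1]
force: [-2.6, -0.8, 1.9]
opening: 0.0008
```

servo_tool:
  deltas:
    - [[0, 0, 0], [0, -1, 0], 0]
    - [[0, 0, 0], [0, -2, 0], 0]
    - [[0, 0, 0], [0, -3, 0], 0]
    - [[0, 0, 0], [0, -4, 0], 0]
    - [[0, 0, 0], [0, -4.8, 0], 0]

```text
clock: 29.25
tool_pos: [0.5542, -0.1199, 0.0533]
orientation: [91.6, 89.8, -178.4]
force: [-2.1, -1.0, 0.2]
opening: 0.0004
```

servo_tool:
  deltas:
    - [[0, 0, 0], [0, -0.3, 0], 0]
    - [[0, 0, 0], [0, -0.6, 0], 0]
    - [[0, 0, 0], [0, -0.8, 0], 0]

```text
clock: 29.55
tool_pos: [0.5607, -0.1199, 0.053]
orientation: [90.0, 89.6, -180.0]
force: [-9.6, 1.5, 8.5]
opening: 0.0004
```

servo_tool:
  deltas:
    - [[0, 0, 0], [0, -0.2, 0], 0]
    - [[0, 0, 0], [0, -0.4, 0], 0]
    - [[0, 0, 0], [0, -0.4, 0], 0]

```text
clock: 29.85
tool_pos: [0.5606, -0.12, 0.0526]
orientation: [89.8, 89.2, 179.7]
force: [-13.3, 2.1, 10.7]
opening: 0.0003
```

servo_tool:
  deltas:
    - [[0, 0, 0], [0, 1, 0], 0]
    - [[0, 0, 0], [0, 3, 0], 0]
    - [[0, 0, 0], [-3, 4, 0], 0]
    - [[0, 0, 0], [-8, 4, 0], 0]
    - [[0, 0, 0], [-12, 4, 5], 0]

```text
clock: 30.35
tool_pos: [0.523, -0.0827, 0.1676]
orientation: [91.9, 89.4, -178.3]
force: [2.5, 1.0, 0.4]
opening: 0.0004
```

servo_tool:
  deltas:
    - [[0, 0, 0], [-3, 0, 5], 0]
    - [[0, 0, 0], [-3, 0, 10], 0]
    - [[0, 0, 0], [-3, 0, 15], 0]
    - [[0, 0, 0], [-3, 0, 20], 0]

```text
clock: 30.75
tool_pos: [0.524, 0.1123, 0.1985]
orientation: [78.9, 89.6, 168.6]
force: [0.9, 0.1, 0.0]
opening: 0.0002
```

Run:
```python
from h import *
o=ctrl.get_obs();print(o["tool_pos"],o["force"],o["opening"]);s=snap("top");im=s["image"][:,:,::-1]
f=lambda a,k:cv2.resize(a,None,fx=k,fy=k,interpolation=cv2.INTER_CUBIC)
t=snap("side")["image"][:,:,::-1]
cv2.imwrite("pics/t6.png",np.hstack([f(im[140:240,295:395],4),f(t[160:260,230:330],4)]))
for x in(.56,.565,.57,.575,.58,.585):print(x,proj(s,(x,-.12,.073)))
```

```text
[0.52402909 0.11228462 0.19854843] [0.88150056 0.06680617 0.02703522] 0.00019413293538621655
0.56 [340.97636101 201.55616177]
0.565 [340.97863058 199.80910051]
0.57 [340.98089641 198.06491946]
0.575 [340.98315851 196.32361151]
0.58 [340.98541688 194.58516956]
0.585 [340.98767154 192.84958654]
```

View pics/t6.png

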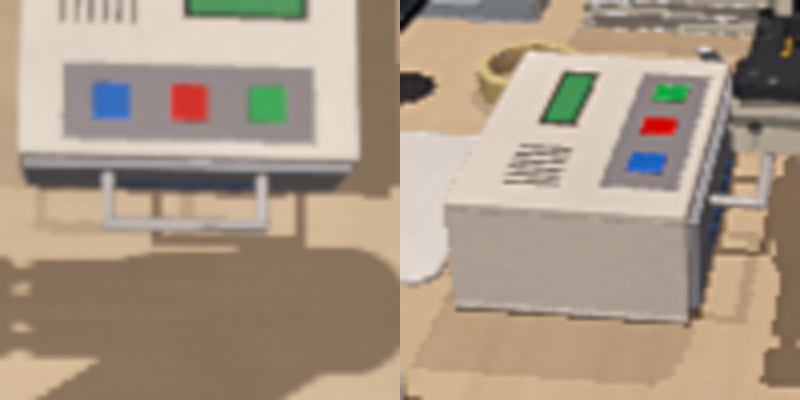

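The drawer is flush: the bar is at px row 195.6, i.e. x = 0.577. Next is the blue key.

Run:
```python
from h import *
move((.659,-.066,.105),90)
```

```text
turn [ 0.04  0.09 -0.44] shift [  9.16 -13.51 -18.15]
```

servo_tool:
  deltas:
    - [[0, 0, -0.4], [0, -4, -5], 0]
    - [[0, 0, -0.4], [0, -8, -10], 0]
    - [[0, 0, -0.4], [0, -12, -15], 0]
    - [[0, 0, -0.4], [3, -13.5, -18.1], 0]
    - [[0, 0, -0.4], [6, -13.5, -18.1], 0]

```text
clock: 31.35
tool_pos: [0.6631, -0.0685, 0.1392]
orientation: [-77.1, 89.6, 12.9]
force: [-0.1, 0.7, -0.2]
opening: 0.0005
```

servo_tool:
  deltas:
    - [[0, 0, 0], [0, 0, 0], 0]
    - [[0, 0, 0], [0, 0, 0], 0]

```text
clock: 31.55
tool_pos: [0.663, -0.0698, 0.1384]
orientation: [-80.2, 89.6, 9.7]
force: [0.7, 0.5, 0.9]
opening: 0.0004
```

Run:
```python
from h import *
o=ctrl.get_obs();print(o["tool_pos"],o["force"]);move((.659,-.066,.102),90)
```

```text
[ 0.66297602 -0.06981736  0.13836882] [0.69239773 0.54218147 0.87172218]
turn [-0.11  0.06  0.35] shift [3.63 0.42 0.38]
```

servo_tool:
  deltas:
    - [[0, 0, 0.3], [1, 0.4, 0.4], 0]
    - [[0, 0, 0.3], [2, 0.4, 0.4], 0]
    - [[0, 0, 0.3], [3, 0.4, 0.4], 0]
    - [[0, 0, 0.3], [3.4, 0.4, 0.4], 0]
    - [[0, 0, 0.3], [3.4, 0.4, 0.4], 0]

```text
clock: 32.05
tool_pos: [0.6587, -0.0653, 0.1037]
orientation: [10.1, 89.9, 100.0]
force: [0.8, -0.2, 0.4]
opening: 0.0008
```

servo_tool:
  deltas:
    - [[0, 0, 0], [0.2, 0, 0], 0]
    - [[0, 0, 0], [0.4, 0, 0], 0]
    - [[0, 0, 0], [0.6, 0, 0], 0]

```text
clock: 32.35
tool_pos: [0.6589, -0.0653, 0.0978]
orientation: [-17.8, 89.9, 72.1]
force: [-0.8, 0.9, 2.3]
opening: 0.0003
```

servo_tool:
  deltas:
    - [[0, 0, 0], [0.2, 0, 0], 0]
    - [[0, 0, 0], [0.3, 0, 0], 0]
    - [[0, 0, 0], [0.35, 0, 0], 0]

```text
clock: 32.65
tool_pos: [0.659, -0.0653, 0.0969]
orientation: [-69.4, 89.9, 20.6]
force: [-8.4, 3.6, 19.3]
opening: 0.0001
```

servo_tool:
  deltas:
    - [[0, 0, 0], [0.16, 0, 0], 0]
    - [[0, 0, 0], [0.16, 0, 0], 0]
    - [[0, 0, 0], [0.16, 0, 0], 0]
    - [[0, 0, 0], [0.16, 0, 0], 0]

```text
clock: 33.05
tool_pos: [0.659, -0.0653, 0.0972]
orientation: [-78.4, 89.9, 11.6]
force: [-6.3, 2.5, 13.3]
opening: 0.0003
```

servo_tool:
  deltas:
    - [[0, 0, 0], [-1, 0, 0], 0]
    - [[0, 0, 0], [-3, 0, 0], 0]
    - [[0, 0, 0], [-3, 0, 0], 0]

```text
clock: 33.35
tool_pos: [0.6608, -0.0654, 0.1305]
orientation: [-86.3, 89.6, 3.7]
force: [0.3, -0.5, 0.5]
opening: 0.0003
```

servo_tool:
  deltas:
    - [[0, 0, 0], [-1, 0, -4], 0]
    - [[0, 0, 0], [-1, 0.1, -8], 0]
    - [[0, 0, 0], [-1, 0.1, -11], 0]
    - [[0, 0, 0], [0, 0.1, -11], 0]
    - [[0, 0, 0], [0, 0.1, -11], 0]

```text
clock: 33.85
tool_pos: [0.6588, -0.176, 0.1287]
orientation: [-77.7, 89.7, 12.2]
force: [0.5, 0.7, -0.5]
opening: 0.0002
```

Run:
```python
from h import *
o=ctrl.get_obs();print(o["tool_pos"],o["force"]);move((.659,-.1755,.1037),90)
```

```text
[ 0.65877655 -0.17600155  0.1286673 ] [ 0.46360039  0.741543   -0.47280356]
turn [-0.1   0.06  0.29] shift [ 2.5  -0.01  0.05]
```

servo_tool:
  deltas:
    - [[0, 0, 0.3], [1, 0, 0], 0]
    - [[0, 0, 0.3], [2, 0, 0], 0]
    - [[0, 0, 0.3], [2.5, 0, 0], 0]
    - [[0, 0, 0.3], [2.5, 0, 0], 0]

```text
clock: 34.25
tool_pos: [0.6583, -0.1753, 0.1022]
orientation: [64.9, 89.8, 154.8]
force: [0.1, 0.6, -0.6]
opening: 0.0004
```

servo_tool:
  deltas:
    - [[0, 0, 0], [0.2, 0, 0], 0]
    - [[0, 0, 0], [0.4, 0, 0], 0]
    - [[0, 0, 0], [0.6, 0, 0], 0]

```text
clock: 34.55
tool_pos: [0.6585, -0.175, 0.097]
orientation: [58.0, 89.9, 148.0]
force: [-5.8, 5.1, 16.9]
opening: 0.0007
```

servo_tool:
  deltas:
    - [[0, 0, 0], [0.16, 0, 0], 0]
    - [[0, 0, 0], [0.16, 0, 0], 0]
    - [[0, 0, 0], [0.16, 0, 0], 0]
    - [[0, 0, 0], [0.16, 0, 0], 0]
    - [[0, 0, 0], [0.16, 0, 0], 0]

```text
clock: 35.05
tool_pos: [0.6585, -0.1749, 0.0972]
orientation: [43.4, 89.9, 133.4]
force: [-4.3, 3.0, 9.8]
opening: 0.0005
```

servo_tool:
  deltas:
    - [[0, 0, 0], [0.17, 0, 0], 0]
    - [[0, 0, 0], [0.17, 0, 0], 0]
    - [[0, 0, 0], [0.17, 0, 0], 0]
    - [[0, 0, 0], [0.17, 0, 0], 0]
    - [[0, 0, 0], [0.17, 0, 0], 0]

```text
clock: 35.55
tool_pos: [0.6585, -0.175, 0.0973]
orientation: [-8.2, 90.0, 81.8]
force: [-4.5, 3.0, 8.8]
opening: 0.0004
```

servo_tool:
  deltas:
    - [[0, 0, 0], [0.17, 0, 0], 0]
    - [[0, 0, 0], [0.17, 0, 0], 0]
    - [[0, 0, 0], [0.17, 0, 0], 0]

```text
clock: 35.85
tool_pos: [0.6585, -0.175, 0.0973]
orientation: [-72.2, 89.9, 17.8]
force: [-4.5, 2.1, 8.5]
opening: 0.0005
```

servo_tool:
  deltas:
    - [[0, 0, 0], [-2, 0, 0], 0]
    - [[0, 0, 0], [-6, 0, 0], 0]
    - [[0, 0, 0], [-10, 0, 0], 0]
    - [[0, 0, 0], [-10, 5, -4], 0]
    - [[0, 0, 0], [-10, 10, -9], 0]

```text
clock: 36.35
tool_pos: [0.5837, -0.2408, 0.1987]
orientation: [-89.7, 89.8, 0.5]
force: [0.6, -0.3, -1.4]
opening: 0.0002
```

servo_tool:
  deltas:
    - [[0, 0, 0], [0, 3, -4], 0]
    - [[0, 0, 0], [0, 6, -8], 0]
    - [[0, 0, 0], [0, 8, -13], 0]
    - [[0, 0, 0], [0, 10, -18], 0]
    - [[0, 0, 0], [0, 12, -23], 0]

```text
clock: 36.85
tool_pos: [0.4677, -0.4621, 0.1989]
orientation: [-96.7, 89.7, -6.5]
force: [1.8, 0.1, 0.3]
opening: 0.0003
```

Run:
```python
from h import *
o=ctrl.get_obs();print(o["tool_pos"],o["force"]);snap("top","t7",(150,90,470,280),2.4)
```

```text
[ 0.46774585 -0.46213191  0.19893467] [1.77234066 0.13120021 0.29950384]
```

View pics/t7.png

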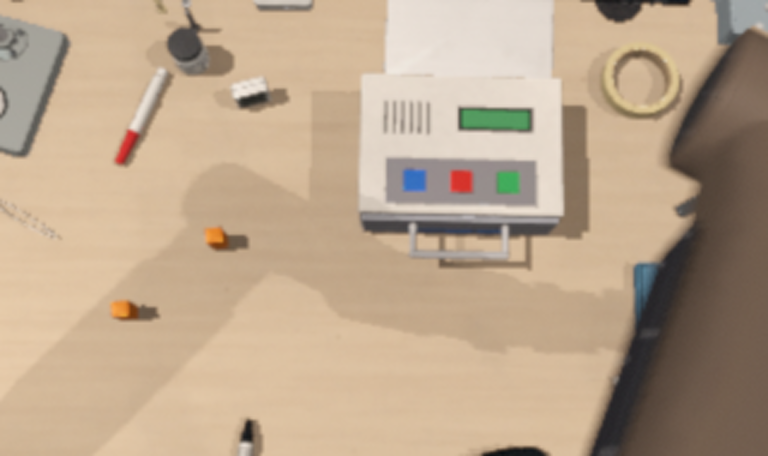

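The desk is clear of coated parts, the drawer is flush, and the orange blocks, marker and clock are unmoved. I hand the job in.

```bash
python3 -c "
from plant import ctrl
print(ctrl.close_job())"
```

```text
the job is handed in; nothing more can be done
None
```

The batch is loaded and running, and I handed the job in at about 37 s; no verdict was reported.

- **Drawer and plate:** I opened the drawer and laid the steel plate flat in the blue tray. A later top view showed it there; in the last picture the arm hid most of the tray.
- **Parts:** The bushing, one dark sleeve, the nut and the zinc block are in the drawer; no second sleeve was to be seen. The nut was knocked aside during the run, so I measured it again before picking it up.
- **Drawer home:** I pushed it to a firm stop at about 13 N. The pictures show the panel flush and the handle at x = 0.577 m, against about 0.579 m expected, which is within the 4 mm allowed.
- **Blue key:** It was held for a bit over half a second. The force showed 19 N for a moment, above the advised 8–15 N but below 30 N, then settled at 13 N.
- **Green key:** It was held for about 1.4 s at 8.5–10 N after a first reading of 17 N.
- **Red key and other things:** I did not touch the red key. The last picture shows both orange blocks, the marker and the clock where they were; the caliper and memory stick were mostly behind the arm.

The drawer's pull-to-stop force read 34 N. It pressed on the fingertips, not the arm or gripper body.

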